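Set the sowing day on the tag press and stamp the tag

ROBOT

A 6-joint arm with a two-finger parallel gripper is mounted at the origin on the work surface. World frame = base frame: x ahead of the robot, y to its left, z up, the work surface at z = 0. Lengths are in m, angles in rad, forces in N, time in s.
With the tool pointing down it reaches from about 0.35 to 0.975 m from the base axis. Payload 4.9 kg.
Tool frame: the origin (TCP) lies midway between the tips of the shut fingers; the grasp point (between the pads) lies 19 mm behind it; z points along the fingers, y is the line along which they close (so a half turn about z gives the same grasp; the last joint's range is limited). The gripper opens to 85 mm and grips with 20 to 120 N. Pads are 22 mm wide; open, the fingers measure 114 mm over their backs; the gripper's body (76 mm by 85 mm) begins 54 mm behind the grasp point. The pads swing forward as they close: fully open they stand 13 mm farther back than shut.
Start: joints at [1.229, 0.053, 1.613, -0, 1.476, -0.119], TCP at [0.138, 0.61, 0.231] pointing down, gripper open.
Joint ranges: [-3.01, 3.01], [-1.01, 2.22], [0.06, 2.58], [-1.02, 4.17], [0.09, 2.62], [-3.14, 3.14]. Speed limits (rad/s): [2.57, 2.57, 3.14, 3.14, 3.14, 3.14].

INTERFACE

Orientations are given as a unit quaternion [w, x, y, z].
In Python, from plant import state, grab_frame, job_done, cut_out, place_of gives the robot as it stands.
- The arm moves only by the tool jog_arm, never from a script. Its argument "motion" is text: rows parted by semicolons, each of 7 numbers parted by spaces: the opening in per cent of the stroke, from 0 (shut) to 100 (fully open), then the shift along the tool's x, y, z as a fraction of full scale, then the turn, a rotation vector about the tool's x, y, z as a fraction of full scale. A call has exactly 5 rows; each row is the pose to reach, as a shift and turn from the pose commanded when the call began, along the tool's axes at that moment; what a row does not reach only later rows make up. Full scale, the value 1, is 50 cm for a shift and 1.5 rad for a turn. A row lasts 1/8 s, in which the tool goes at most 62.5 mm and 10.7 degrees, less where a joint would pass 70% of its speed; a pose out of reach is approached as far as the arm can. A call with a number of a shift or a turn outside -1 to 1 is refused whole. A call with a gripper value outside its range is refused whole. The fingers move at their own pace and stop on an object; the grip force is fixed at half the most. Time passes only in rows, so rows that repeat a pose let the fingers close, or fill a call up. It gives the time, the measured TCP pose, the force, the opening and the grip force at its end, in the units of the state.
- state(): the state, without advancing time (a new reading comes with each control period).
- grab_frame(name): name is "scene" or "top" or "wrist"; returns a dict with "color" (480x640x3 uint8, red, green, blue), "range_z" (480x640 float32, m along the optical axis (not along the pixel's ray), 0 where there is no reading), "intrinsics" (3x3 intrinsics, pixels), "k1" (the pictures are not rectified: a ray, as slopes to the right and down, at radius r is drawn at 1 + k1 r^2 times it, then the intrinsics apply), "world_from_camera" (4x4, takes a point from camera to world coordinates). Camera axes: x right, y up, looking along -z (the intrinsics and any distortion apply to the point x, -y, -z); pixel columns grow to the right and rows downward; lengths in m; the calibration is good to about 2 mm. A picture is of the moment at which its call begins.
- job_done(): hands the job in; it is judged then, once.
Trained networks look in the newest picture that a camera, given by its name, has taken for a name from the list of things; names that differ only in an ending like _2 or _b are one class to them, and where a whole thing is asked for, a point or a joint stands for the part that bears it (a point fixed in the world has none). Each returns a list of dicts, best first, with "p" (0 to 1); they miss things now and then, are a little off and sometimes report something else, mostly with a low value. They report only what shows in the picture. A call takes as long as a camera call.
- cut_out(camera, thing): "pixels" (480x640 bool, what is visible of it).
- place_of(camera, thing): "at" ([x, y, z] in m, in world coordinates, good to about 4 mm: a listed point, or the origin of a listed thing).
The state is a dict: "time": time; "joint_pos": joint angles; "joint_vel": joint speeds; "joint_efforts": joint torques, N m; "tool_pos": TCP position; "tool_rot": TCP orientation; "contact_force": force on the tool from outside, world axes, zero at the start; "ft_torque": the same for the moment, N m; "gripper_width": opening from 0.0 (shut) to 1.0 (fully open); "grasp_force": force on a finger pad.
Only numpy, scipy, OpenCV 4.12 (cv2) and the standard library are available. Lean on these libraries where they do the work, as an engineer would, in place of code of your own. Each camera call takes 0.05 s, during which the arm holds its last target. There are 200 camera calls.

TASK

The blank tag for this rack already lies in the tag press. Roll the three number wheels so that the sowing day 1 2 4 stands on top between the pointers (read from the robot's side, left to right), then push the palm knob all the way down to its stop to stamp the tag and let it come back up. Do not bring the head down on the tag while a wrong number is set, and leave the tag in its nest and the things around the press where they stand.

Things in the scene. Friction and masses are not known exactly. Their poses are not given: they have to be found in the camera images.
- press: tag press screwed to the bench: grey base 270 x 210 mm (x by y), and above it a sprung aluminium head. Origin on the bench under its middle; x from front (open side with the tag, facing the robot) to rear, y left, z up. Head: at the front the wheel housing, 100 x 180 mm (x by y), top 112 mm up; behind it an arm on two columns 55 mm left and right of the palm knob, tops 142 mm up
- left_axis (a point): centre of the left wheel (head up). The three wheels share a level axis along the press's y, 50 mm in front of its origin, 108 mm up, centres 52 mm apart. Each is a white drum 34 mm wide, radius 38 mm, with numbers 0-9 round it 36 degrees apart. Four dark pointers, 6 x 3 mm, tips 145 mm up, stand between and beside the wheels
- middle_axis (a point): centre of the middle wheel. On every wheel a rib runs across the rim between neighbouring numbers, 18 degrees from each: round, radius 4 mm, centred at radius 42 mm (reaches 46 mm). A fingertip can push a rib forwards or backwards to roll the wheel; the gap between ribs takes a finger up to 17 mm thick
- right_axis (a point): centre of the right wheel. The wheels turn separately and endlessly both ways. A sprung roller inside clicks into each number: about 3 N at a rib leaves a click, and a wheel let go within about 12 degrees of a number centres itself on it
- wheel_left (a joint): turn of the left wheel, rad: 0 with the number 0 straight up, 0.6283 (36 degrees) more for each next number; value / 0.6283, rounded, modulo 10, is the number on top. Grows as the top of the wheel rolls to the rear (press +x, away from the robot). May be below 0 or above 6.28
- wheel_middle (a joint): turn of the middle wheel, as wheel_left
- wheel_right (a joint): turn of the right wheel, as wheel_left
- left_digit1 (a point): middle of the number 1 on the rim of the left wheel (turns with the wheel)
- middle_digit2 (a point): middle of the number 2 on the rim of the middle wheel
- right_digit4 (a point): middle of the number 4 on the rim of the right wheel
- left_top (a point): reading point of the left wheel between its pointers: the top of the drum, 38 mm above its axis (moves with the head)
- middle_top (a point): reading point of the middle wheel
- right_top (a point): reading point of the right wheel
- knob_top (a point): top of the black mushroom palm knob, 56 mm across, 167 mm above the bench with the head up
- head (a joint): how far the head is pressed down, m: 0 up, 0.012 at its lower stop. It carries the wheels and the knob with it; return springs: about 9 N to start it, 15 N at the stop, and it comes up by itself when released
- tag: white rigid plastic tag 98 x 170 x 4 mm (x by y by z), origin in the middle of its underside; lies loose on the anvil, 28 mm above the bench, under the wheel housing, between low steel guides and against the back stop
- nest (a point): where the tag's origin belongs on the anvil, 76 mm in front of the press's origin
- bottle: white plastic bottle with black cap, 60 mm wide, 150 mm tall, origin under its middle, stands right of the press
- pot: terracotta pot, 100 mm wide, 90 mm tall, origin under its middle, stands left of the press
- tag_tray: grey open tray 130 x 200 x 50 mm holding spare tags, origin under its middle, further to the left of the press

How it is judged:
On the way, in this order (a step that is already met when the one before it is completed fails the run):
1. 1, 2 and 4 stand on top of the left, middle and right wheel (distance between left_digit1 and left_top below 0.006 m and distance between middle_digit2 and middle_top below 0.006 m and distance between right_digit4 and right_top below 0.006 m), for 0.2 s.
2. the head is pressed down to its stop (11 mm or more of 12) with 1 2 4 set (all of step 1 and value of joint head above 0.011 m), for 0.1 s.
At the end, for the whole second after the job is handed in: 1, 2 and 4 on top of the left, middle and right wheel (each within 6 mm, about 9 degrees, of its reading point), the head back up within 2 mm, the tag within 6 mm of its place in the nest (all of step 1 and value of joint head below 0.002 m and distance between tag and nest below 0.006 m); the robot touches nothing.
It fails at once if the head is pressed more than half-way (6 mm) while the wheels do not show 1 2 4 (value of joint head above 0.006 m and not (distance between left_digit1 and left_top below 0.006 m and distance between middle_digit2 and middle_top below 0.006 m and distance between right_digit4 and right_top below 0.006 m)).
It fails at once if the tag is shifted more than 10 mm (distance of tag from where it was at the start of the episode above 0.01 m).
It fails at once if the bottle is moved more than 30 mm or tipped (distance of bottle from where it was at the start of the episode above 0.03 m or angle between bottle's own z axis and vertical above 0.4 rad).
It fails at once if the pot is moved more than 30 mm or tipped (distance of pot from where it was at the start of the episode above 0.03 m or angle between pot's own z axis and vertical above 0.4 rad).
It fails at once if the tag tray is moved more than 30 mm or tipped (distance of tag_tray from where it was at the start of the episode above 0.03 m or angle between tag_tray's own z axis and vertical above 0.4 rad).
It also fails if it takes over 67 s, if anything falls off the work surface, if the arm or the gripper's body presses on something with over 40 N, if the wrist force passes 120 N, or if a joint passes its speed limit or range.

## Working session

There is one attempt and no reset: what is moved stays moved. The work goes in short steps, Python scripts to look and compute and a tool call to move; the robot and the scene stay as the last step left them, time stands still between calls to the robot, and variables do not carry over. Pictures are saved under pics/ and viewed, at most 10 in all, crops included, and the job is handed in when it is done.

Besides the shell and the picture viewer there is one more tool, called after "Request:" as name(argument=value, ...) on one line, values as JSON. jog_arm: Moves the arm, as the interface text tells. Shift numbers are shares of 50 cm and turn numbers shares of 1.5 rad, none past 1 either way. Its arguments: {"type":"object","properties":{"motion":{"type":"string"}},"required":["motion"]}

```bash
mkdir -p pics
cat > h.py <<'E'
import numpy as np, cv2
from plant import *
def save(f,n): cv2.imwrite('pics/'+n,f['color'][:,:,::-1])
def proj(f,P):
    c=np.linalg.inv(f['world_from_camera'])@np.append(P,1); s=np.array([c[0],-c[1]])/-c[2]
    s=s*(1+f['k1']*(s@s)); K=f['intrinsics']; return K[0,0]*s[0]+K[0,2],K[1,1]*s[1]+K[1,2]
E
python3 - <<'E'
from h import *
for n in ['scene','top']:
    f=grab_frame(n); save(f,n+'0.png')
    print(n,f['world_from_camera'].round(3).tolist())
    for t in ['press','left_axis','middle_axis','right_axis','left_top','middle_top','right_top','knob_top','tag','bottle','pot','left_digit1','middle_digit2','right_digit4']:
        r=place_of(n,t)[:1]; print(t,[(round(q['p'],2),np.round(q['at'],3).tolist()) for q in r])
s=state();print(s['tool_pos'],s['tool_rot'],s['time'])
E
```

```text
scene [[-0.832, -0.458, 0.313, 0.959], [0.555, -0.672, 0.491, 0.688], [-0.015, 0.582, 0.813, 1.036], [0.0, 0.0, 0.0, 1.0]]
press [(0.66, [0.608, 0.016, 0.003])]
left_axis [(0.73, [0.552, -0.023, 0.111])]
middle_axis [(0.86, [0.552, 0.021, 0.111])]
right_axis [(0.92, [0.548, -0.024, 0.109])]
left_top [(0.56, [0.567, 0.076, 0.151])]
middle_top [(0.61, [0.559, 0.024, 0.144])]
right_top [(0.84, [0.545, -0.024, 0.145])]
knob_top [(0.97, [0.673, 0.002, 0.165])]
tag []
bottle [(0.97, [0.602, -0.197, 0.002])]
pot [(0.92, [0.622, 0.2, 0.003])]
left_digit1 [(0.95, [0.602, 0.07, 0.118])]
middle_digit2 [(0.62, [0.534, 0.027, 0.136])]
right_digit4 [(0.74, [0.507, -0.021, 0.117])]
top [[-0.111, 0.973, -0.2, 0.362], [-0.994, -0.107, 0.029, 0.138], [0.007, 0.202, 0.979, 1.201], [0.0, 0.0, 0.0, 1.0]]
press [(0.71, [0.604, 0.015, -0.001])]
left_axis [(0.93, [0.57, 0.075, 0.108])]
middle_axis [(0.55, [0.553, 0.03, 0.106])]
right_axis [(0.96, [0.543, -0.025, 0.108])]
left_top [(0.78, [0.567, 0.075, 0.148])]
middle_top [(0.8, [0.56, 0.026, 0.148])]
right_top [(0.57, [0.547, -0.026, 0.145])]
knob_top [(0.82, [0.672, 0.004, 0.166])]
tag [(0.69, [0.534, 0.03, 0.028])]
bottle [(0.78, [0.602, -0.192, -0.001])]
pot [(0.91, [0.622, 0.19, -0.0])]
left_digit1 [(0.81, [0.604, 0.069, 0.118])]
middle_digit2 [(0.78, [0.532, 0.031, 0.139])]
right_digit4 [(0.63, [0.515, -0.022, 0.118])]
[0.13811192 0.60951025 0.23128366] [-4.19697607e-06  1.11170967e-01  9.93801296e-01 -2.56815695e-05] 1.5
```

Run:
```python
import cv2,numpy as np
from h import *
f=grab_frame('top')
u,v=map(int,proj(f,[0.6,0.02,0.14])); g=f['color'][max(0,v-90):v+90,max(0,u-110):u+110,::-1]
cv2.imwrite('pics/c0.png',cv2.resize(g,None,fx=3.4,fy=3.3,interpolation=2))
print(u,v)
```

```text
363 220
```

View pics/c0.png

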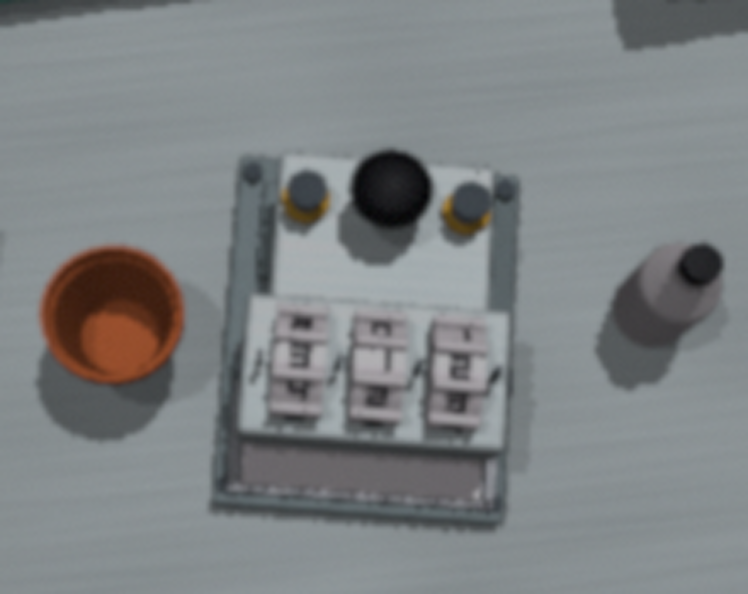

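View pics/scene0.png

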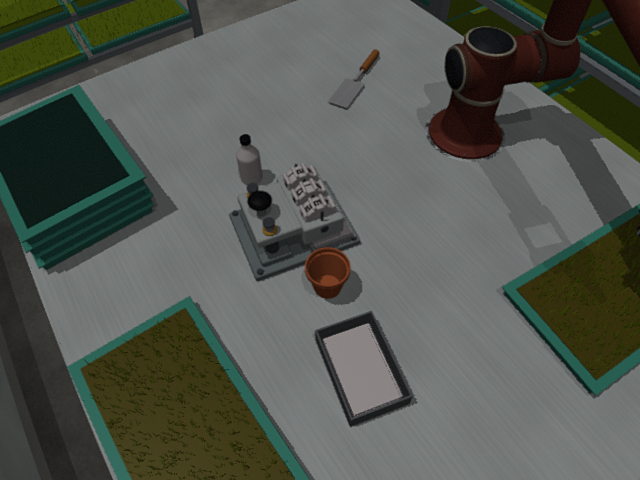

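The top crop reads 3, 1, 2 at about (300,355), (380,360) and (460,365), with the higher numbers in front. So I need left −2 clicks, middle +1 and right +2. The press is yawed about −0.21 rad. I'll approach with the fingers opening along press x and use only the rear finger.

Request:
jog_arm(motion="100 -0.08 -0.08 0 0 0 0.11; 100 -0.16 -0.16 0 0 0 0.22; 100 -0.24 -0.24 0 0 0 0.33; 100 -0.32 -0.32 0 0 0 0.44; 100 -0.39 -0.40 0 0 0 0.53")

```text
time: 2.17
tool_pos: [0.2849, 0.3698, 0.2315]
tool_rot: [0.0, 0.489, 0.872, 0.0]
contact_force: [0.4, 0.5, 0.8]
gripper_width: 1.001
grasp_force: 0.0
```

```bash
cat >> h.py <<'E'
from scipy.spatial.transform import Rotation as R
psi=-0.21; MID=np.array([0.557,0.025]); PX=np.array([np.cos(psi),np.sin(psi)]); PY=np.array([-PX[1],PX[0]])
def go(xp,yp,z,mid=MID):
    "tool-frame fractions to bring TCP to press-frame xp,yp (from middle wheel), z, tool y along press x"
    s=state(); q=s['tool_rot']; r=R.from_quat([q[1],q[2],q[3],q[0]])
    t=np.append(mid+xp*PX+yp*PY,z)
    T=R.from_matrix(np.column_stack([np.append(-PY,0)*1.0,np.append(PX,0),[0,0,-1]]).astype(float)) if np.linalg.det(np.column_stack([np.append(-PY,0),np.append(PX,0),[0,0,-1]]))>0 else R.from_matrix(np.column_stack([np.append(PY,0),np.append(PX,0),[0,0,-1]]))
    print('shift',(r.inv().apply(t-s['tool_pos'])/.5).round(4),'turn',((r.inv()*T).as_rotvec()/1.5).round(4))
    d=s['tool_pos'][:2]-mid; print('now press',d@PX,d@PY,s['tool_pos'][2],'F',s['contact_force'].round(2),'t',s['time'],'w',s['gripper_width'])
E
python3 -c "
from h import *
go(-0.074,0,0.20)"
```

```text
shift [-0.7705 -0.0026  0.0631] turn [ 5.000e-04 -2.000e-04  5.056e-01]
now press -0.33803863277790036 0.28052744053835493 0.2315223959889077 F [0.45 0.46 0.82] t 2.175 w 1.0012105437844652
```

Request:
jog_arm(motion="100 -0.11 0 0 0 0 0.1; 100 -0.22 0 0 0 0 0.2; 100 -0.33 0 0 0 0 0.3; 100 -0.44 0 0 0 0 0.4; 100 -0.54 0 0 0 0 0.49")

```text
time: 2.8
tool_pos: [0.4267, 0.1399, 0.2317]
tool_rot: [0.0, 0.77, 0.638, 0.001]
contact_force: [0.1, 0.1, -0.4]
gripper_width: 1.002
grasp_force: 0.0
```

```bash
python3 -c "
from h import *
go(-0.074,0,0.20)"
```

```text
shift [-0.1739  0.1508  0.0634] turn [ 0.0007 -0.0003  0.0152]
now press -0.15141213095279807 0.08518291770314393 0.23165676920011338 F [ 0.1   0.05 -0.37] t 2.8 w 1.0019542113935433
```

Request:
jog_arm(motion="100 -0.08 0.075 0.03 0 0 0.015; 100 -0.174 0.151 0.063 0 0 0.015; 100 -0.174 0.151 0.063 0 0 0.015; 100 -0.174 0.151 0.063 0 0 0.015; 100 -0.174 0.151 0.063 0 0 0.015")

```text
time: 3.42
tool_pos: [0.4843, 0.0434, 0.2005]
tool_rot: [0.0, 0.775, 0.632, 0.0]
contact_force: [0.3, 0.9, -0.3]
gripper_width: 0.999
grasp_force: 0.0
```

```bash
python3 -c "
from h import *
go(-0.074,0,0.20)
f=grab_frame('wrist'); save(f,'w1.png')
for t in ['left_axis','middle_axis','right_axis','left_top','middle_top','right_top','knob_top','press','left_digit1','middle_digit2','right_digit4']:
    r=place_of('wrist',t)[:1]; print(t,[(round(q['p'],2),np.round(q['at'],4).tolist()) for q in r])
"
```

```text
shift [-0.0057  0.0018  0.0009] turn [ 0.0007 -0.0002  0.0048]
now press -0.07490028348240607 0.00285779753845995 0.20045325713598616 F [ 0.33  0.91 -0.28] t 3.425 w 0.998737471524151
left_axis []
middle_axis [(0.84, [0.5549, 0.0221, 0.1065])]
right_axis [(0.84, [0.5472, -0.0246, 0.1082])]
left_top [(0.95, [0.5652, 0.0774, 0.1437])]
middle_top []
right_top []
knob_top []
press [(0.95, [0.6052, 0.0163, 0.0016])]
left_digit1 [(0.62, [0.6004, 0.0713, 0.1269])]
middle_digit2 [(0.74, [0.5519, 0.0229, 0.1069])]
right_digit4 [(0.58, [0.5145, -0.0239, 0.1235])]
```

View pics/w1.png

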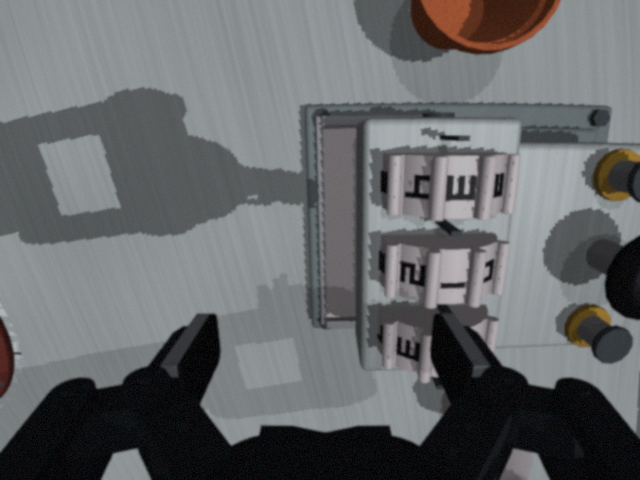

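The wrist view agrees: left 3 at (460,187), middle 1 at (455,285), and the rear finger at (470,350) in line with the wheels. I'll lower it in front of the middle wheel's rib.

Request:
jog_arm(motion="100 -0.006 -0.004 0.06 0 0 0.004; 100 -0.006 -0.004 0.11 0 0 0.004; 100 -0.006 -0.004 0.127 0 0 0.004; 100 -0.006 -0.004 0.127 0 0 0.004; 100 -0.006 -0.004 0.127 0 0 0.004")

```text
time: 4.65
tool_pos: [0.4827, 0.0398, 0.1376]
tool_rot: [0.001, 0.777, 0.629, 0.001]
contact_force: [0.2, 0.1, -0.0]
gripper_width: 1.0
grasp_force: 0.0
```

Request:
jog_arm(motion="100 0 0.008 0 0 0 0; 100 0 0.016 0 0 0 0; 100 0 0.024 0 0 0 0; 100 0 0.03 0 0 0 0; 100 0 0.03 0 0 0 0")

```text
time: 5.28
tool_pos: [0.4976, 0.0367, 0.1378]
tool_rot: [0.001, 0.777, 0.629, 0.001]
contact_force: [-3.2, 0.1, 6.6]
gripper_width: 1.001
grasp_force: 2.9
```

```bash
python3 -c "
from h import *
go(-0.050,0,0.137)
f=grab_frame('wrist'); save(f,'w2.png')"
```

```text
shift [0.0019 0.0211 0.0017] turn [ 0.0011 -0.0003 -0.0003]
now press -0.060554452917671454 -0.0009362701099292447 0.1378497692020555 F [-3.17  0.1   6.61] t 5.275 w 1.001199935462531
```

View pics/w2.png

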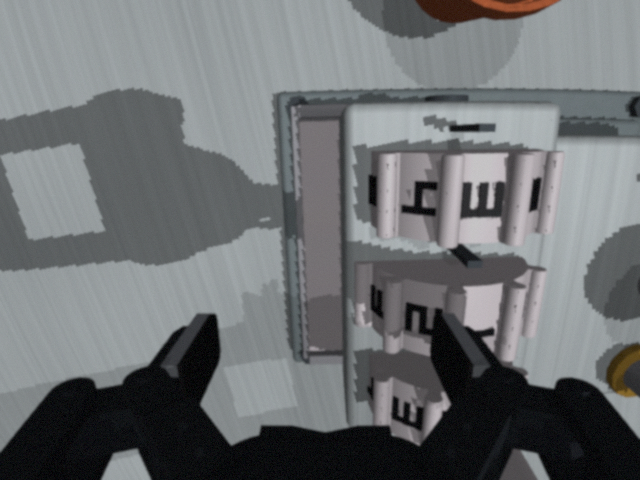

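The middle wheel is part-way over, with 2 at (422,320). I'll ease the finger up 1.5 mm because of the 6.6 N upward force, and continue.

Request:
jog_arm(motion="100 0 0 -0.003 0 0 0; 100 0 0.007 -0.003 0 0 0; 100 0 0.014 -0.003 0 0 0; 100 0 0.02 -0.003 0 0 0; 100 0 0.02 -0.003 0 0 0")

```text
time: 5.95
tool_pos: [0.5061, 0.0345, 0.1371]
tool_rot: [-0.0, 0.778, 0.629, -0.0]
contact_force: [0.1, -0.2, 0.0]
gripper_width: 1.0
grasp_force: 0.0
```

Request:
jog_arm(motion="100 0 0 -0.02 0 0 0; 100 0 0 -0.05 0 0 0; 100 0 0 -0.06 0 0 0; 100 -0.052 -0.026 -0.06 0 0 0; 100 -0.104 -0.052 -0.06 0 0 0")

```text
time: 6.58
tool_pos: [0.4698, -0.0111, 0.1685]
tool_rot: [0.0, 0.777, 0.629, 0.0]
contact_force: [0.5, 0.2, -0.8]
gripper_width: 0.998
grasp_force: 0.0
```

```bash
python3 -c "
from h import *
go(-0.077,-0.052,0.1385)
f=grab_frame('top')
u,v=map(int,proj(f,[0.555,0.02,0.14])); g=f['color'][v-45:v+45,u-60:u+60,::-1]
cv2.imwrite('pics/c3.png',cv2.resize(g,None,fx=6,fy=6,interpolation=2))
for t in ['left_digit1','middle_digit2','right_digit4']:
    r=place_of('top',t)[:1]; print(t,[(round(q['p'],2),np.round(q['at'],4).tolist()) for q in r])
"
```

```text
shift [0.003  0.0015 0.06  ] turn [0.0006 0.0001 0.0003]
now press -0.07777119268790775 -0.0535087906515005 0.1684886344036126 F [ 0.5   0.16 -0.77] t 6.575 w 0.9982839863424385
left_digit1 [(0.98, [0.6025, 0.0699, 0.1212])]
middle_digit2 [(0.59, [0.5546, 0.0245, 0.1441])]
right_digit4 []
```

View pics/c3.png

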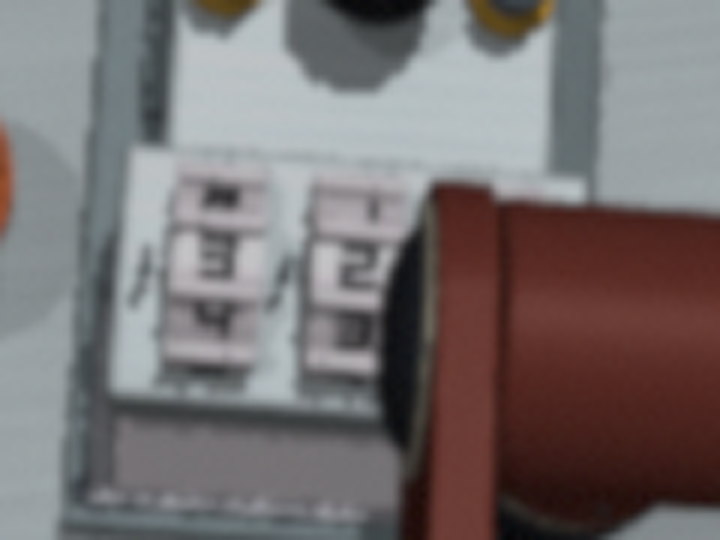

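The middle wheel shows 2 at (358,265). Now the right wheel, first click.

Request:
jog_arm(motion="100 0.003 0.001 0.04 0 0 0; 100 0.003 0.001 0.059 0 0 0; 100 0.003 0.001 0.059 0 0 0; 100 0.003 0.01 0.059 0 0 0; 100 0.003 0.02 0.059 0 0 0")

```text
time: 7.4
tool_pos: [0.481, -0.0115, 0.1391]
tool_rot: [0.001, 0.777, 0.629, 0.001]
contact_force: [0.2, 0.5, -0.5]
gripper_width: 1.003
grasp_force: 0.0
```

Request:
jog_arm(motion="100 0 0.009 -0.001 0 0 0; 100 0 0.018 -0.001 0 0 0; 100 0 0.027 -0.001 0 0 0; 100 0 0.034 -0.001 0 0 0; 100 0 0.034 -0.001 0 0 0")

```text
time: 8.02
tool_pos: [0.4969, -0.015, 0.1388]
tool_rot: [-0.0, 0.778, 0.629, -0.0]
contact_force: [-0.2, 0.4, 0.4]
gripper_width: 1.001
grasp_force: 0.0
```

Request:
jog_arm(motion="100 0 0 -0.03 0 0 0; 100 0 0 -0.06 0 0 0; 100 0 -0.027 -0.06 0 0 0; 100 0 -0.054 -0.06 0 0 0; 100 0 -0.054 -0.06 0 0 0")

```text
time: 8.65
tool_pos: [0.4689, -0.0089, 0.1681]
tool_rot: [-0.0, 0.777, 0.629, -0.0]
contact_force: [0.7, -0.7, 0.2]
gripper_width: 0.999
grasp_force: 0.0
```

```bash
python3 -c "
from h import *
go(-0.077,-0.052,0.139)
f=grab_frame('wrist'); save(f,'w4.png')
for t in ['left_digit1','middle_digit2','right_digit4']:
    r=place_of('wrist',t)[:1]; print(t,[(round(q['p'],2),np.round(q['at'],4).tolist()) for q in r])
"
```

```text
shift [-0.0009  0.0043  0.0582] turn [-0.0006 -0.     -0.0002]
now press -0.07911909573003666 -0.05154051223998133 0.16810986145411594 F [ 0.74 -0.66  0.16] t 8.65 w 0.9986733896277853
left_digit1 [(0.63, [0.5981, 0.0711, 0.1198])]
middle_digit2 [(0.87, [0.556, 0.0225, 0.1481])]
right_digit4 [(0.87, [0.5084, -0.0217, 0.1215])]
```

View pics/w4.png

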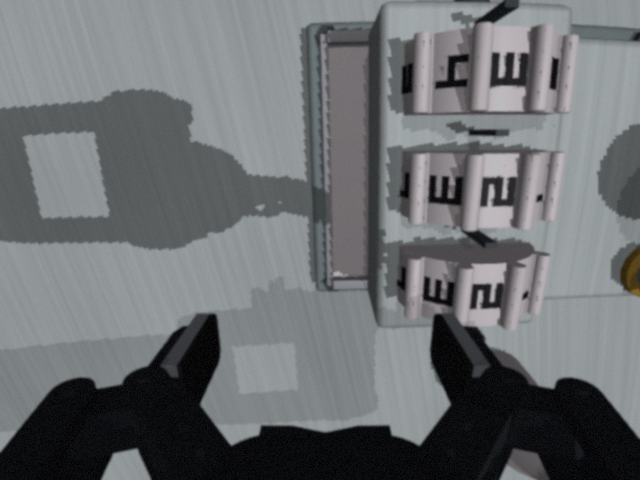

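The right wheel is still at 2 (485,295), so the finger slipped over the rib. I'll go about 4 mm lower.

Request:
jog_arm(motion="100 0 0.003 0.04 0 0 0; 100 0 0.003 0.067 0 0 0; 100 0 0.003 0.067 0 0 0; 100 0 0.013 0.067 0 0 0; 100 0 0.023 0.067 0 0 0")

```text
time: 9.48
tool_pos: [0.4825, -0.0119, 0.1362]
tool_rot: [0.001, 0.777, 0.629, 0.001]
contact_force: [-0.1, -0.1, -0.6]
gripper_width: 0.996
grasp_force: 0.0
```

Request:
jog_arm(motion="100 0 0.006 0 0 0 0; 100 0 0.012 0 0 0 0; 100 0 0.012 0 0 0 0; 100 0 0.012 0 0 0 0; 100 0 0.012 0 0 0 0")

```text
time: 10.1
tool_pos: [0.4871, -0.0129, 0.135]
tool_rot: [-0.0, 0.777, 0.629, -0.0]
contact_force: [-1.6, 0.7, 1.2]
gripper_width: 1.0
grasp_force: 1.0
```

```bash
python3 -c "
from h import *
go(-0.050,-0.052,0.135)
"
```

```text
shift [-0.0006  0.0209  0.    ] turn [-0.0006  0.0001 -0.0004]
now press -0.060440631349066756 -0.0516731126982968 0.13503297441468742 F [-1.62  0.69  1.23] t 10.1 w 0.9999530419154783
```

Request:
jog_arm(motion="100 0 0.007 0 0 0 0; 100 0 0.014 0 0 0 0; 100 0 0.021 0 0 0 0; 100 0 0.021 0 0 0 0; 100 0 0.021 0 0 0 0")

```text
time: 10.72
tool_pos: [0.4977, -0.0152, 0.1352]
tool_rot: [-0.0, 0.777, 0.629, -0.0]
contact_force: [0.9, 0.2, 0.0]
gripper_width: 0.999
grasp_force: 0.0
```

Request:
jog_arm(motion="100 0 0 -0.03 0 0 0; 100 0 0 -0.06 0 0 0; 100 0 -0.027 -0.06 0 0 0; 100 0 -0.054 -0.06 0 0 0; 100 0 -0.054 -0.06 0 0 0")

```text
time: 11.35
tool_pos: [0.4699, -0.0091, 0.1646]
tool_rot: [-0.0, 0.777, 0.629, -0.0]
contact_force: [0.1, -0.0, -0.2]
gripper_width: 0.996
grasp_force: 0.0
```

```bash
python3 -c "
from h import *
go(-0.077,-0.052,0.135)
f=grab_frame('wrist'); save(f,'w5.png')
for t in ['left_digit1','middle_digit2','right_digit4']:
    r=place_of('wrist',t)[:1]; print(t,[(round(q['p'],2),np.round(q['at'],4).tolist()) for q in r])
"
```

```text
shift [-0.0009  0.0023  0.0592] turn [-0.0006  0.     -0.0002]
now press -0.07811920723790619 -0.05154236887921885 0.1646161940648178 F [ 0.1  -0.01 -0.22] t 11.35 w 0.9957976158732506
left_digit1 [(0.94, [0.6017, 0.0702, 0.1208])]
middle_digit2 [(0.69, [0.5531, 0.021, 0.1444])]
right_digit4 [(0.65, [0.5242, -0.0232, 0.1394])]
```

Right digit4 is now one click in front of the top. I'll repeat the same stroke.

Request:
jog_arm(motion="100 0 0.001 0.04 0 0 0; 100 0 0.001 0.06 0 0 0; 100 0 0.001 0.06 0 0 0; 100 0 0.011 0.06 0 0 0; 100 0 0.021 0.06 0 0 0")

```text
time: 12.18
tool_pos: [0.4825, -0.0119, 0.1362]
tool_rot: [0.001, 0.777, 0.629, 0.0]
contact_force: [-0.1, -0.2, 0.3]
gripper_width: 1.005
grasp_force: 0.0
```

Request:
jog_arm(motion="100 0 0.007 0 0 0 0; 100 0 0.014 0 0 0 0; 100 0 0.021 0 0 0 0; 100 0 0.028 0 0 0 0; 100 0 0.034 0 0 0 0")

```text
time: 12.8
tool_pos: [0.4983, -0.0154, 0.135]
tool_rot: [-0.0, 0.778, 0.629, -0.0]
contact_force: [0.0, 0.1, -0.3]
gripper_width: 1.002
grasp_force: 0.0
```

Request:
jog_arm(motion="100 0 0 0 0 0 0; 100 0 0 0 0 0 0; 100 0 0 -0.03 0 0 0; 100 0 0 -0.06 0 0 0; 100 0 0 -0.06 0 0 0")

```text
time: 13.42
tool_pos: [0.4997, -0.0155, 0.1682]
tool_rot: [0.002, 0.777, 0.629, 0.002]
contact_force: [-0.3, 0.8, -0.5]
gripper_width: 1.002
grasp_force: 0.0
```

```bash
python3 -c "
from h import *
go(-0.022,0.052,0.165)
f=grab_frame('wrist'); save(f,'w6.png')
for t in ['left_digit1','middle_digit2','right_digit4']:
    r=place_of('wrist',t)[:1]; print(t,[(round(q['p'],2),np.round(q['at'],4).tolist()) for q in r])
"
```

```text
shift [0.2071 0.0511 0.0066] turn [ 0.0033 -0.0001 -0.0003]
now press -0.04759664031649065 -0.05155477406439075 0.1681653180507268 F [-0.27  0.75 -0.48] t 13.425 w 1.0019175584706184
left_digit1 [(0.64, [0.5992, 0.0735, 0.1229])]
middle_digit2 [(0.89, [0.556, 0.0227, 0.1424])]
right_digit4 [(0.63, [0.5472, -0.0318, 0.1492])]
```

Right is at 4. Now the left wheel, pushing it forward twice from behind the rib.

Request:
jog_arm(motion="100 0.08 0.025 0 0 0 0; 100 0.16 0.057 0 0 0 0; 100 0.207 0.057 0 0 0 0; 100 0.207 0.057 0 0 0 0; 100 0.207 0.057 0 0 0 0")

```text
time: 14.25
tool_pos: [0.5472, 0.0795, 0.1647]
tool_rot: [-0.0, 0.778, 0.629, -0.001]
contact_force: [0.2, -0.3, -0.3]
gripper_width: 1.0
grasp_force: 0.0
```

```bash
python3 -c "
from h import *
go(-0.019,0.052,0.135)
"
```

```text
shift [0.0014 0.0039 0.0594] turn [-0.0007  0.0004 -0.0004]
now press -0.02093763063158479 0.051300272561310346 0.16472239374653547 F [ 0.16 -0.29 -0.33] t 14.25 w 1.0000596542141442
```

Request:
jog_arm(motion="100 0 0.004 0.03 0 0 0; 100 0 0.004 0.059 0 0 0; 100 0 0.004 0.059 0 0 0; 100 0 0.004 0.059 0 0 0; 100 0 -0.003 0.059 0 0 0")

```text
time: 14.88
tool_pos: [0.5466, 0.0803, 0.1364]
tool_rot: [0.0, 0.778, 0.629, 0.0]
contact_force: [0.3, 0.1, -0.2]
gripper_width: 0.997
grasp_force: 0.0
```

Request:
jog_arm(motion="100 0 -0.009 0 0 0 0; 100 0 -0.018 0 0 0 0; 100 0 -0.018 0 0 0 0; 100 0 -0.018 0 0 0 0; 100 0 -0.018 0 0 0 0")

```text
time: 15.5
tool_pos: [0.5383, 0.0821, 0.1367]
tool_rot: [0.001, 0.778, 0.629, 0.001]
contact_force: [4.0, -0.9, 3.3]
gripper_width: 1.004
grasp_force: 2.2
```

```bash
python3 -c "
from h import *
go(-0.050,0.052,0.135)
"
```

```text
shift [ 0.0001 -0.0397  0.0033] turn [ 0.0015 -0.0002 -0.0004]
now press -0.030174891491409055 0.05194392125224723 0.13667637229932772 F [ 4.05 -0.89  3.25] t 15.5 w 1.003906807711427
```

Good contact. I'll finish the stroke, lift, and step back for the next one.

Request:
jog_arm(motion="100 0 -0.01 0 0 0 0; 100 0 -0.02 0 0 0 0; 100 0 -0.03 0 0 0 0; 100 0 -0.04 0 0 0 0; 100 0 -0.04 0 0 0 0")

```text
time: 16.12
tool_pos: [0.5168, 0.0866, 0.135]
tool_rot: [-0.001, 0.777, 0.629, -0.001]
contact_force: [1.1, 0.1, 0.4]
gripper_width: 1.0
grasp_force: 0.0
```

Request:
jog_arm(motion="100 0 0 -0.03 0 0 0; 100 0 0 -0.06 0 0 0; 100 0 0.03 -0.06 0 0 0; 100 0 0.062 -0.06 0 0 0; 100 0 0.062 -0.06 0 0 0")

```text
time: 16.75
tool_pos: [0.5491, 0.0794, 0.1652]
tool_rot: [-0.0, 0.778, 0.629, -0.0]
contact_force: [-0.7, -0.6, 0.2]
gripper_width: 1.0
grasp_force: 0.0
```

```bash
python3 -c "
from h import *
go(-0.019,0.052,0.135)
f=grab_frame('wrist'); save(f,'w7.png')
for t in ['left_digit1','middle_digit2','right_digit4']:
    r=place_of('wrist',t)[:1]; print(t,[(round(q['p'],2),np.round(q['at'],4).tolist()) for q in r])
"
```

```text
shift [0.0009 0.0002 0.0605] turn [-0.0007  0.0002 -0.0008]
now press -0.019047529737128914 0.051573600990906514 0.16524458553405452 F [-0.73 -0.63  0.18] t 16.75 w 1.000239771245304
left_digit1 [(0.7, [0.5871, 0.0709, 0.1413])]
middle_digit2 [(0.66, [0.5546, 0.0215, 0.1446])]
right_digit4 []
```

Left is now at 2; one more click to go.

Request:
jog_arm(motion="100 0 0 0.03 0 0 0; 100 0 0 0.06 0 0 0; 100 0 0 0.06 0 0 0; 100 0 -0.01 0.06 0 0 0; 100 0 -0.02 0.06 0 0 0")

```text
time: 17.58
tool_pos: [0.5389, 0.082, 0.1366]
tool_rot: [0.001, 0.777, 0.629, 0.001]
contact_force: [2.4, -1.3, 0.9]
gripper_width: 1.002
grasp_force: 1.4
```

Request:
jog_arm(motion="100 0 -0.008 0 0 0 0; 100 0 -0.016 0 0 0 0; 100 0 -0.024 0 0 0 0; 100 0 -0.034 0 0 0 0; 100 0 -0.042 0 0 0 0")

```text
time: 18.2
tool_pos: [0.5167, 0.0866, 0.1349]
tool_rot: [-0.001, 0.777, 0.629, -0.001]
contact_force: [-0.4, 0.2, 0.5]
gripper_width: 0.995
grasp_force: 0.0
```

Request:
jog_arm(motion="100 0 0 0 0 0 0; 100 0 0 -0.03 0 0 0; 100 0 0 -0.08 0 0 0; 100 0 0 -0.18 0 0 0; 100 -0.1 -0.02 -0.18 0 0 0")

```text
time: 18.82
tool_pos: [0.501, 0.0403, 0.2329]
tool_rot: [0.004, 0.776, 0.631, 0.004]
contact_force: [0.7, -1.4, -0.6]
gripper_width: 1.006
grasp_force: 0.0
```

```bash
python3 -c "
from h import *
go(0.117,0,0.23)
f=grab_frame('wrist'); save(f,'w8.png')
for t in ['left_digit1','middle_digit2','right_digit4','knob_top']:
    r=place_of('wrist',t)[:1]; print(t,[(round(q['p'],2),np.round(q['at'],4).tolist()) for q in r])
"
```

```text
shift [-0.008   0.3498  0.0095] turn [ 0.0073 -0.0013  0.0025]
now press -0.05794032886620513 0.0033190022629108512 0.2328503991635787 F [ 0.7  -1.37 -0.64] t 18.825 w 1.0056383125810187
left_digit1 [(0.76, [0.5652, 0.0796, 0.1475])]
middle_digit2 [(0.73, [0.5571, 0.0224, 0.1421])]
right_digit4 [(0.66, [0.5457, -0.0304, 0.149])]
knob_top [(0.64, [0.6729, 0.0046, 0.1657])]
```

View pics/w8.png

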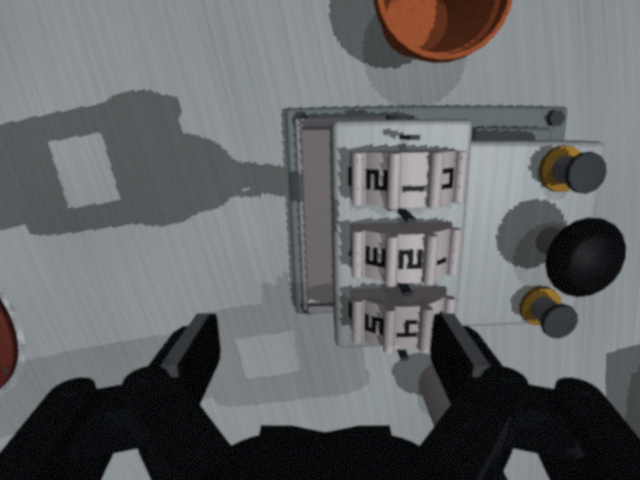

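The wheels read 1 (412,183), 2 (410,258), 4 (407,328). Next I move over the knob with the gripper shut.

Request:
jog_arm(motion="0 0 0.1 0 0 0 0; 0 -0.004 0.2 0 0 0 0; 0 -0.004 0.3 0 0 0 0; 0 -0.004 0.35 0 0 0 0; 0 -0.004 0.35 0 0 0 0")

```text
time: 19.7
tool_pos: [0.6693, 0.0016, 0.2246]
tool_rot: [-0.001, 0.777, 0.629, -0.001]
contact_force: [-0.1, -0.1, 0.2]
gripper_width: -0.002
grasp_force: 0.0
```

Request:
jog_arm(motion="0 0 0 0.04 0 0 0; 0 0 0 0.08 0 0 0; 0 0 0 0.1 0 0 0; 0 0 0 0.1 0 0 0; 0 0 0 0.1 0 0 0")

```text
time: 20.32
tool_pos: [0.6686, 0.001, 0.1765]
tool_rot: [0.0, 0.777, 0.629, 0.0]
contact_force: [-0.1, 0.3, 0.2]
gripper_width: -0.001
grasp_force: 0.0
```

```bash
python3 -c "
from h import *
go(0.1174,0.003,0.154)
"
```

```text
shift [0.0064 0.0065 0.045 ] turn [ 0.0007 -0.0001 -0.0003]
now press 0.11411064095997821 -0.00018344509410351758 0.176482854450974 F [-0.13  0.35  0.25] t 20.325 w -0.0006997696539383253
```

Request:
jog_arm(motion="0 0.005 0.006 0 0 0 0; 0 0.005 0.006 0.015 0 0 0; 0 0.005 0.006 0.03 0 0 0; 0 0.005 0.006 0.04 0 0 0; 0 0.005 0.006 0.045 0 0 0")

```text
time: 20.95
tool_pos: [0.6727, 0.0029, 0.1568]
tool_rot: [0.001, 0.777, 0.629, 0.001]
contact_force: [-5.8, 0.5, 14.1]
gripper_width: 0.004
grasp_force: 7.1
```

Request:
jog_arm(motion="0 0 0 0.002 0 0 0; 0 0 0 0.004 0 0 0; 0 0 0 0.004 0 0 0; 0 0 0 0.004 0 0 0; 0 0 0 0.004 0 0 0")

```text
time: 21.58
tool_pos: [0.6727, 0.0029, 0.1556]
tool_rot: [0.001, 0.777, 0.629, 0.001]
contact_force: [-5.6, -0.2, 14.4]
gripper_width: -0.002
grasp_force: 7.3
```

Request:
jog_arm(motion="0 0 0 0.003 0 0 0; 0 0 0 0.006 0 0 0; 0 0 0 0.006 0 0 0; 0 0 0 0.006 0 0 0; 0 0 0 0.006 0 0 0")

```text
time: 22.2
tool_pos: [0.6728, 0.0029, 0.1547]
tool_rot: [0.001, 0.777, 0.629, 0.001]
contact_force: [-11.3, 1.0, 22.2]
gripper_width: -0.002
grasp_force: 10.9
```

At 22 N the knob is on its stop. One slightly firmer push, then up and away.

Request:
jog_arm(motion="0 0 0 0.003 0 0 0; 0 0 0 0.004 0 0 0; 0 0 0 0.004 0 0 0; 0 0 0 0.004 0 0 0; 0 0 0 0.004 0 0 0")

```text
time: 22.82
tool_pos: [0.6728, 0.0029, 0.1547]
tool_rot: [0.001, 0.777, 0.629, 0.001]
contact_force: [-15.6, 2.0, 28.9]
gripper_width: 0.002
grasp_force: 14.1
```

Request:
jog_arm(motion="0 0 0 -0.02 0 0 0; 0 0 0 -0.04 0 0 0; 0 0 0 -0.1 0 0 0; 0 0 0 -0.2 0 0 0; 0 0 0 -0.25 0 0 0")

```text
time: 23.45
tool_pos: [0.6727, 0.0028, 0.2744]
tool_rot: [0.001, 0.777, 0.629, 0.001]
contact_force: [-0.1, 0.5, 0.5]
gripper_width: -0.001
grasp_force: 0.0
```

Request:
jog_arm(motion="0 0 -0.1 0 0 0 0; 0 0 -0.2 0 0 0 0; 0 0 -0.3 0 0 0 0; 0 0 -0.35 0 0 0 0; 0 0 -0.35 0 0 0 0")

```text
time: 24.08
tool_pos: [0.4998, 0.0398, 0.2712]
tool_rot: [0.0, 0.777, 0.629, 0.0]
contact_force: [0.4, 0.4, 0.1]
gripper_width: -0.0
grasp_force: 0.0
```

```bash
python3 -c "
from h import *
f=grab_frame('wrist'); save(f,'w9.png')
for t in ['left_digit1','middle_digit2','right_digit4','knob_top','tag']:
    r=place_of('wrist',t)[:1]; print(t,[(round(q['p'],2),np.round(q['at'],4).tolist()) for q in r])
"
```

```text
left_digit1 [(0.86, [0.5663, 0.0772, 0.1527])]
middle_digit2 [(0.72, [0.5528, 0.0217, 0.1454])]
right_digit4 [(0.74, [0.5458, -0.0285, 0.1498])]
knob_top [(0.93, [0.6754, 0.0044, 0.1656])]
tag [(0.32, [0.5659, 0.0766, 0.1448])]
```

View pics/w9.png

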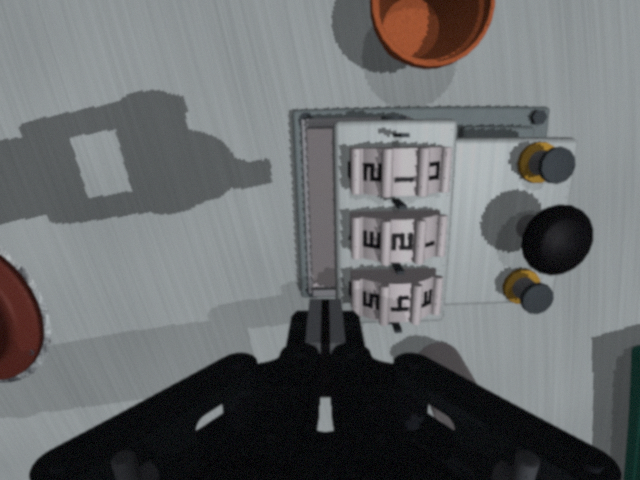

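The wheels still show 1 2 4 at about (402,175), (400,240) and (400,303). The knob is back up at 166 mm, and nothing else has moved.

```bash
python3 -c "
from plant import *
print(job_done())"
```

```text
the job is handed in; nothing more can be done
None
```

I set the wheels to 1 2 4, pressed the knob down to its stop and let it come back up, then handed in the job at about 24 s; the hand-in gave no verdict, and I checked the tag only by eye in the last wrist picture.

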